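# Sift the hazelnuts out of the walnuts

### The job

First take the jar out of the white tray and stand it upright on the cork mat. Then take the sieve, which has a leaning green handle, and shake it just above its pan until all four hazelnuts have dropped through into the pan while the walnuts stay in the sieve; tip the three walnuts over the sieve's low lip into the white tray from just above it, so that they do not fall hard, and put the empty sieve back flat on the pan. Leave the clear tub, the syrup bottle and the blue tin where they stand.

Things in the scene. Friction and masses are not known exactly. Their poses are not given: they have to be found in the camera images.
- pan: Fixed aluminium catch pan, 200 x 200 mm, 50 mm high, open on top; a flat rim 27 mm wide runs around the 146 x 146 mm opening, inner floor 3 mm up. Origin: centre of its underside. The sieve stands on its rim at the start.
- sieve: Loose sieve, 0.28 to 0.46 kg, balanced under its handle. Dark base plate 176 x 176 mm, 5 mm thick, with 4 x 4 square holes of 20 mm at 28 mm pitch about the centre (8 mm wide bars between). Around the holes a 128 x 128 mm inside space: white walls 40 mm high (4 mm thick) at -x, +y and -y; at +x (the lip side, where walnuts are tipped out) only a ridge 3 mm high, then 20 mm of flat plate. Four tiny feet. Origin: centre of its underside; z up, +x towards the lip.
- sieve_grip (a point): Middle of the green handle bar, 1 mm in +x of the sieve's centre, 120 mm above its underside. The bar runs along the sieve's y, 154 mm long. It and its side legs lean 30 degrees from the sieve's z towards its -x (away from the lip): the 26 mm depth runs along (-0.5, 0, 0.866) of the sieve's frame, the 14 mm thickness (grip across it) along (0.866, 0, 0.5). Site axes are those of the sieve.
- sieve_lip (a point): Middle of the sieve's outer edge at the lip side, 88 mm in +x of its centre, 5 mm above its underside. With the sieve tipped about 45 degrees, lip down, the walnuts roll out over this edge.
- walnut0: Walnut, a ball of 40 mm diameter, 14 g; origin at its centre. It cannot pass the holes. Starts in the sieve, sitting in a hole; it rolls out of a hole only when the sieve is tilted by more than about 30 degrees or jerked hard.
- walnut1: Walnut, a ball of 40 mm diameter, 14 g; origin at its centre. It cannot pass the holes. Starts in the sieve, sitting in a hole; it rolls out of a hole only when the sieve is tilted by more than about 30 degrees or jerked hard.
- walnut2: Walnut, a ball of 40 mm diameter, 14 g; origin at its centre. It cannot pass the holes. Starts in the sieve, sitting in a hole; it rolls out of a hole only when the sieve is tilted by more than about 30 degrees or jerked hard.
- hazelnut0: Hazelnut, about 14 mm across and high with a flat foot of 5 mm, 10 g; origin at its centre. It passes the 20 mm holes. Starts standing on its foot on the bars of the sieve; it topples when the sieve is tilted about 20 degrees or shaken at about 3.5 m/s2, then rolls into a hole.
- hazelnut1: Hazelnut, about 14 mm across and high with a flat foot of 5 mm, 10 g; origin at its centre. It passes the 20 mm holes. Starts standing on its foot on the bars of the sieve; it topples when the sieve is tilted about 20 degrees or shaken at about 3.5 m/s2, then rolls into a hole.
- hazelnut2: Hazelnut, about 14 mm across and high with a flat foot of 5 mm, 10 g; origin at its centre. It passes the 20 mm holes. Starts standing on its foot on the bars of the sieve; it topples when the sieve is tilted about 20 degrees or shaken at about 3.5 m/s2, then rolls into a hole.
- hazelnut3: Hazelnut, about 14 mm across and high with a flat foot of 5 mm, 10 g; origin at its centre. It passes the 20 mm holes. Starts standing on its foot on the bars of the sieve; it topples when the sieve is tilted about 20 degrees or shaken at about 3.5 m/s2, then rolls into a hole.
- tray: Fixed white tray, 200 x 200 x 45 mm outside, walls and floor 4 mm thick, open on top; for the walnuts. Origin: centre of its underside.
- jar: Amber jar with red cap, 44 mm diameter, 80 mm high, 0.1 to 0.2 kg, standing in the tray at the start. Origin: centre of its underside, z up.
- mat: Fixed round cork mat on the bench, 100 mm diameter, 4 mm thick. Origin: centre of its underside.
- tub: Clear tub with a white lid, 64 mm diameter, 85 mm high, standing on the bench; to be left alone. Origin: centre of its underside.
- syrup: Green syrup bottle, 60 mm diameter, 170 mm high; to be left alone. Origin: centre of its underside.
- tin: Round blue tin with a grey lid and black knob, 114 mm diameter, 59 mm high; to be left alone. Origin: centre of its underside.
There are look-alikes about, which are no part of the job. There is more than one size of the jar; the one meant has the size given above.

How it is judged:
By the outcome, as a careful person would: the job done as asked, in the order asked, and still so for the second after the job is handed in, with the robot touching nothing.
It also fails if it takes over 64 s, if anything falls off the work surface, if the arm or the gripper's body presses on something with over 40 N, if the wrist force passes 120 N, or if a joint passes its speed limit or range.

### The arm

A 6-joint arm with a two-finger parallel gripper is mounted at the origin on the work surface. World frame = base frame: x ahead of the robot, y to its left, z up, the work surface at z = 0. Lengths are in m, angles in rad, forces in N, time in s.
With the tool pointing down it reaches from about 0.3 to 0.775 m from the base axis. Payload 14.6 kg.
Tool frame: the origin (TCP) lies midway between the tips of the shut fingers; the grasp point (between the pads) lies 19 mm behind it (ctrl.tcp_to_grasp is the distance from the TCP to the grasp point, in m); x points along the fingers, y is the direction in which the jaws open and shut, and the axes are right-handed (so a half turn about x gives the same grasp; the last joint's range is limited). The gripper opens to 94 mm and grips with 3 to 60 N. Pads are 16 mm wide; open, the fingers measure 119 mm over their backs; the gripper's body (75 mm by 177 mm) begins 78 mm behind the grasp point.
Start: joints at [1.196, 0.3, 1.521, -0, 1.321, -0.067], TCP at [0.167, 0.524, 0.205] pointing down, gripper open.
Joint ranges: [-3.03, 3.03], [-0.79, 2.21], [0.23, 2.52], [-1.04, 4.18], [0, 3.07], [-2.55, 2.55]. Speed limits (rad/s): [2.22, 2.22, 2.57, 3.14, 3.14, 3.14].

### API

Orientations are given as [roll, pitch, yaw] about the fixed x, y, z axes, in that order (R = Rz(yaw) Ry(pitch) Rx(roll)).
In Python, from station import ctrl gives the robot as it stands.
- The arm moves only by the tool jog_arm, never from a script. Its argument "rows" is one flat list of numbers, 7 for each row, row after row: the shift along the world's x, y, z in m, then the turn, a rotation vector about the world's x, y, z in degrees, then the closure, from 0 (fully open) to 1 (shut). A call has 1 to 8 rows; each row shifts and turns the commanded pose from where the row before left it; what a row does not reach is not made up. A row lasts 1/12 s, in which the tool goes at most 41.7 mm and 7.16 degrees, less where a joint would pass 70% of its speed; a pose out of reach is approached as far as the arm can. A call with a gripper value outside its range is refused whole. The fingers move at their own pace and stop on an object; "squeeze" is the grip in N (left out, the last holds). Time passes only in rows, so rows that do not move let the fingers close. It gives the time, the measured TCP pose, the force and the opening at its end, in the units of the state.
- ctrl.get_obs(): the state, without advancing time (a new reading comes with each control period).
- ctrl.camera(name): name is "side" or "top"; returns (picture, depth): 400x640x3 uint8, red, green, blue; 400x640 float32, m along the optical axis (not along the pixel's ray), 0 where there is no reading.
- ctrl.camera_model(name): a dict with "K" (3x3 intrinsics, pixels), "extrinsics" (4x4, takes a point from camera to world coordinates). Camera axes: x right, y down, z forward; pixel columns grow to the right and rows downward; lengths in m; the calibration is good to about 2 mm. A picture is of the moment at which its call begins. camera_model takes no time and is no camera call.
- ctrl.hand_in(): hands the job in, once; it reports no verdict.
The state is a dict: "time_s": time; "qpos": joint angles; "joint_vel": joint speeds; "tau": joint torques, N m; "ee_pos": TCP position; "eef_rot": TCP orientation; "force": force on the tool from outside, world axes, zero at the start; "moment": the same for the moment, N m; "grip_width": finger opening in m.
Only numpy, scipy, OpenCV 4.12 (cv2) and the standard library are available. Lean on these libraries where they do the work, as an engineer would, in place of code of your own. Each camera call takes 0.05 s, during which the arm holds its last target.

## Working session

There is one attempt and no reset: what is moved stays moved. The work goes in short steps, Python scripts to look and compute and a tool call to move; the robot and the scene stay as the last step left them, time stands still between calls to the robot, and variables do not carry over. Pictures are saved under pics/ and viewed, and the job is handed in when it is done.

Besides the shell and the picture viewer there is one more tool, called after ">>>" by a JSON object that holds its "method" and its "body". jog_arm: Moves the arm, as the interface text tells. Its arguments: {"type":"object","properties":{"rows":{"type":"array"},"squeeze":{"type":"number"}},"required":["rows"]}

```bash
ls; mkdir -p pics
python3 - <<'E'
from station import ctrl
import cv2,numpy as np
print(ctrl.get_obs(), ctrl.tcp_to_grasp)
for n in("side","top"):
    p,d=ctrl.camera(n); cv2.imwrite(f"pics/{n}0.png",p[:,:,::-1]); np.savez(f"{n}0.npz",p=p,d=d)
    m=ctrl.camera_model(n); print(n,m["K"],m["extrinsics"])
E
```

```text
pics
{'time_s': 0.0, 'qpos': array([ 1.19638152e+00,  3.00507316e-01,  1.52158600e+00, -1.24446361e-05,
        1.32068641e+00, -6.65986222e-02]), 'joint_vel': array([-0.00191129, -0.00025646,  0.00132077, -0.0004155 , -0.00028196,
       -0.00040409]), 'tau': array([-2.02225834e-03, -5.31811953e+01, -3.52723718e+01,  7.06928736e-02,
        2.45281780e-02, -1.18860912e-04]), 'ee_pos': array([0.16654702, 0.52390223, 0.20486438]), 'eef_rot': array([-1.62724112,  1.56960919, -1.93505422]), 'force': array([0.30481443, 0.39788573, 0.17260561]), 'moment': array([ 0.05333451, -0.01068498,  0.01137394]), 'grip_width': 0.09417483803110224} 0.0188
side [[430.96925167   0.         322.33231803]
 [  0.         430.96925167 200.36765415]
 [  0.           0.           1.        ]] [[ 0.96081022 -0.1771083   0.21325191  0.28524331]
 [-0.27719286 -0.62160666  0.7326454  -0.80249045]
 [ 0.00280123 -0.76304509 -0.64633918  0.83721013]
 [ 0.          0.          0.          1.        ]]
top [[419.37349773   0.         317.48667998]
 [  0.         419.37349773 200.12764888]
 [  0.           0.           1.        ]] [[-0.02306047 -0.99718475  0.07134982  0.44267535]
 [-0.99969485  0.02363295  0.00718962 -0.00262022]
 [-0.00885559 -0.07116225 -0.99742544  1.10012019]
 [ 0.          0.          0.          1.        ]]
```

View pics/side0.png

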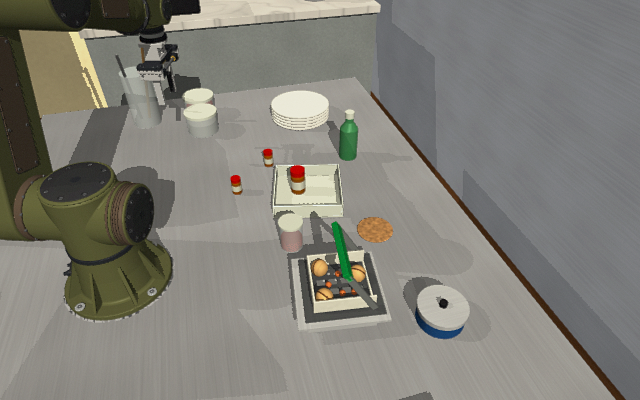

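View pics/top0.png

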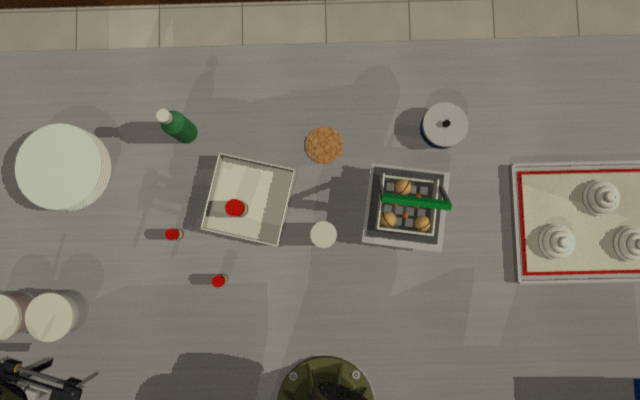

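Run:
```python
import cv2,numpy as np
a=np.load("top0.npz")["p"][150:260,350:470,::-1]; b=np.load("side0.npz")["p"][210:335,280:400,::-1]
cv2.imwrite("pics/z0.png",np.hstack([cv2.resize(a,(390,390),interpolation=cv2.INTER_CUBIC),cv2.resize(b,(390,390),interpolation=cv2.INTER_CUBIC)]))
```

```text
(no output)
```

View pics/z0.png

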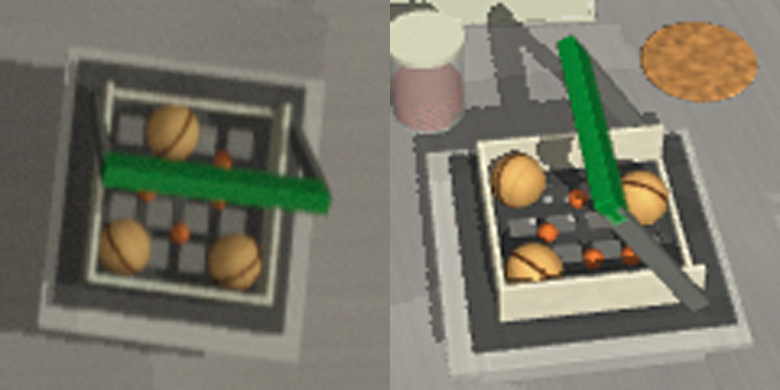

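```bash
cat > h.py <<'E'
import cv2,numpy as np
from station import ctrl
def cam(n):
    m=ctrl.camera_model(n); return np.array(m["K"]),np.array(m["extrinsics"])
def cloud(n,d):
    K,E=cam(n); v,u=np.mgrid[0:d.shape[0],0:d.shape[1]]
    P=np.stack([(u-K[0,2])/K[0,0]*d,(v-K[1,2])/K[1,1]*d,d],-1)
    return P@E[:3,:3].T+E[:3,3]
def ray(n,u,v,z):
    K,E=cam(n); r=E[:3,:3]@np.array([(u-K[0,2])/K[0,0],(v-K[1,2])/K[1,1],1]); o=E[:3,3]
    return o+r*(z-o[2])/r[2]
def rect(pts):
    (c,s,a)=cv2.minAreaRect(pts.astype(np.float32)); return c,s,a
def shot(tag):
    out={}
    for n in("side","top"):
        p,d=ctrl.camera(n); cv2.imwrite(f"pics/{n}_{tag}.png",p[:,:,::-1]); np.savez(f"{n}_{tag}.npz",p=p,d=d); out[n]=(p,d)
    return out
E
python3 - <<'E'
from h import *
for n in("top","side"):
    f=np.load(n+"0.npz"); p=f["p"];d=f["d"];W=cloud(n,d);hsv=cv2.cvtColor(p,cv2.COLOR_RGB2HSV)
    H,S,V=hsv[...,0],hsv[...,1],hsv[...,2]; ok=d>0
    print(n)
    g=ok&(H>50)&(H<75)&(S>120)&(W[...,0]<0.55)&(W[...,1]<0.05)
    P=W[g];print("bar z",np.percentile(P[:,2],[5,50,95]),rect(P[P[:,2]>.15][:,:2]), P.mean(0))
    r=ok&((H<6)|(H>174))&(S>180)&(V>80)&(W[...,1]>.1)
    nn,l,st,c=cv2.connectedComponentsWithStats(r.astype(np.uint8))
    for i in range(1,nn):
        if st[i,4]>15: Q=W[l==i]; print("red",c[i],st[i,4],Q.mean(0),np.percentile(Q[:,2],95),np.ptp(Q[:,:2],0))
    m=ok&(H>5)&(H<20)&(S>100)&(W[...,2]<.012)&(W[...,1]<.1)&(W[...,1]>-.1)
    nn,l,st,c=cv2.connectedComponentsWithStats(m.astype(np.uint8)); i=1+np.argmax(st[1:,4]);Q=W[l==i]
    print("mat",c[i],st[i],Q.mean(0),cv2.minEnclosingCircle(Q[:,:2].astype(np.float32)))
    tr=ok&(W[...,2]>.038)&(W[...,2]<.055)&(W[...,0]>.25)&(W[...,0]<.65)
    for nm,y0,y1 in(("tray",.05,.35),("pan",-.35,-.08)):
        Q=W[tr&(W[...,1]>y0)&(W[...,1]<y1)];
        nn,l,st,c=cv2.connectedComponentsWithStats((tr&(W[...,1]>y0)&(W[...,1]<y1)).astype(np.uint8)); i=1+np.argmax(st[1:,4]);Q=W[l==i]
        print(nm,len(Q),rect(Q[:,:2]),np.median(Q[:,2]))
E
```

```text
top
bar z [0.1653455  0.17985922 0.18512555] ((0.3349676728248596, -0.11016975343227386), (0.14416024088859558, 0.47021687030792236), 58.4763069152832) [ 0.4983583  -0.20991648  0.1760923 ]
red [234.02489627 207.41493776] 241 [0.50242956 0.20792726 0.08393324] 0.08719324538639239 [0.03730675 0.0421054 ]
red [171.00884956 233.87610619] 113 [0.44179911 0.37206909 0.0541934 ] 0.05793272498388693 [0.02501659 0.0301341 ]
red [217.58715596 280.86238532] 109 [0.32333014 0.25642625 0.05406842] 0.057742977796895634 [0.02552876 0.028031  ]
mat [323.66666667 144.58960074] [ 305  127   38   36 1077] [ 0.66791669 -0.0144504   0.00427531] ((0.668544352054596, -0.014300252310931683), 0.050059542059898376)
tray 586 ((0.5255386829376221, 0.18211185932159424), (0.2009417861700058, 0.2001989632844925), 76.10637664794922) 0.04458158510721344
pan 1995 ((0.4948350787162781, -0.21528662741184235), (0.20136769115924835, 0.2003992199897766), 81.50592041015625) 0.05174320401211063
side
bar z [0.16648604 0.17894605 0.18289426] ((0.4994586706161499, -0.2137567400932312), (0.15317568182945251, 0.022891715168952942), 81.53563690185547) [ 0.49668038 -0.22133721  0.17662598]
red [267.33333333 151.98148148] 54 [0.43995343 0.37025001 0.051926  ] 0.05557876338017338 [0.02687185 0.03439288]
red [296.75333333 171.26      ] 150 [0.4993949  0.20486045 0.07966074] 0.08518968236370558 [0.04169144 0.11019237]
red [235.07575758 178.83333333] 66 [0.32080511 0.25480311 0.0521252 ] 0.056339551112674 [0.02580609 0.03235864]
mat [374.542777   229.32678822] [357 217  36  26 713] [ 0.66554711 -0.01564154  0.00292176] ((0.6654930710792542, -0.011569676920771599), 0.05275779217481613)
tray 385 ((0.5250205993652344, 0.18259084224700928), (0.2072220891714096, 0.20067529380321503), 76.1468276977539) 0.042474988714702566
pan 2735 ((0.4941251277923584, -0.2144310474395752), (0.2043502926826477, 0.20117153227329254), 81.55529022216797) 0.05119949254159184
```

Run:
```python
from h import *
from scipy.spatial.transform import Rotation as R
o=ctrl.get_obs(); print(np.round(R.from_euler('xyz',o['eef_rot']).as_matrix(),3))
f=np.load("top0.npz"); p=f["p"];d=f["d"];W=cloud("top",d);hsv=cv2.cvtColor(p,cv2.COLOR_RGB2HSV);H,S,V=hsv[...,0],hsv[...,1],hsv[...,2]
r=(d>0)&((H<6)|(H>174))&(S>180)&(W[...,2]>.081)&(abs(W[...,0]-.5)<.05)&(abs(W[...,1]-.2)<.05)
print("jar",cv2.minEnclosingCircle(W[r][:,:2].astype(np.float32)))
for n in("top","side"):
    f=np.load(n+"0.npz"); p=f["p"];d=f["d"];W=cloud(n,d);hsv=cv2.cvtColor(p,cv2.COLOR_RGB2HSV);H,S,V=hsv[...,0],hsv[...,1],hsv[...,2]
    g=(d>0)&(H>50)&(H<75)&(S>120)&(W[...,0]<0.6)&(W[...,0]>.42)&(W[...,1]<-.1)&(W[...,2]>.15)
    a=np.radians(-8.5); Rz=np.array([[np.cos(a),np.sin(a)],[-np.sin(a),np.cos(a)]])
    q=(W[g][:,:2]-[.4945,-.2148])@Rz.T
    z=W[g][:,2]
    print(n,"bar x",np.percentile(q[:,0],[2,50,98]),"y",np.percentile(q[:,1],[1,50,99]),"z",np.percentile(z,[2,50,98]))
    s=(d>0)&(S<60)&(abs(W[...,0]-.4945)<.12)&(abs(W[...,1]+.215)<.12)&(W[...,2]>.086)&(W[...,2]<.104)
    Q=(W[s][:,:2]-[.4945,-.2148])@Rz.T; print("walltops",len(Q),np.percentile(Q,[1,99],axis=0),np.percentile(W[s][:,2],[50,95]))
    # plate in sieve frame: dark with z~.057
    s=(d>0)&(V<90)&(abs(W[...,0]-.4945)<.12)&(abs(W[...,1]+.215)<.12)&(W[...,2]>.048)&(W[...,2]<.064)
    Q=(W[s][:,:2]-[.4945,-.2148])@Rz.T; print("plate",len(Q),np.percentile(Q,[1,99],axis=0),np.percentile(W[s][:,2],[50,95]))
    for nm,c in(("tub",None),):
        s=(d>0)&(W[...,2]>.078)&(W[...,2]<.09)&(abs(W[...,0]-.45)<.07)&(abs(W[...,1])<.07); print("tub",cv2.minEnclosingCircle(W[s][:,:2].astype(np.float32)))
```

```text
[[-0.     0.303  0.953]
 [-0.001  0.953 -0.303]
 [-1.    -0.001 -0.   ]]
jar ((0.5021309852600098, 0.20849110186100006), 0.021538561210036278)
top bar x [-0.00457867  0.00512658  0.01700955] y [-0.07040523  0.0056091   0.07887848] z [0.16489209 0.17989932 0.18582093]
walltops 291 [[-0.06298745 -0.07174369]
 [ 0.07017919  0.07949219]] [0.09016765 0.09604857]
plate 2304 [[-0.0801209  -0.08298623]
 [ 0.09157598  0.09075095]] [0.05523609 0.05877935]
tub ((0.4320801794528961, -0.007095385808497667), 0.03196210414171219)
side bar x [-0.00603526  0.00242603  0.01466693] y [-0.07371187 -0.00949407  0.07525178] z [0.16446009 0.1789685  0.18371348]
walltops 398 [[-0.0639093  -0.07415599]
 [ 0.06867894  0.07697504]] [0.08890077 0.09989158]
plate 2072 [[-0.08311763 -0.08455659]
 [ 0.08975461  0.08649321]] [0.05389631 0.05642103]
tub ((0.4315648078918457, -0.006081423722207546), 0.033470284193754196)
```

>>> {"method": "jog_arm", "body": {"rows": [0.028,-0.026,-0.002,0,0,-4,0,0.028,-0.026,-0.002,0,0,-4,0,0.028,-0.026,-0.002,0,0,-4,0,0.028,-0.026,-0.002,0,0,-4,0,0.028,-0.026,-0.002,0,0,-4,0,0.028,-0.026,-0.002,0,0,-4,0,0.028,-0.026,-0.002,0,0,-4,0,0.028,-0.026,-0.002,0,0,-4,0], "squeeze": 20}}

```text
time_s: 0.77
ee_pos: [0.3916, 0.3146, 0.1893]
eef_rot: [-1.778, 1.571, -2.648]
force: [0.5, 0.3, 0.2]
grip_width: 0.0941
```

>>> {"method": "jog_arm", "body": {"rows": [0.028,-0.026,-0.01,0,0,-4,0,0.028,-0.026,-0.01,0,0,-4,0,0.028,-0.026,-0.01,0,0,-4,0,0.028,-0.026,-0.01,0,0,-4,0,0,0,0,0,0,0,0,0,0,0,0,0,0,0]}}

```text
time_s: 1.27
ee_pos: [0.5031, 0.2107, 0.1484]
eef_rot: [-1.675, 1.569, -2.824]
force: [-0.5, -0.0, 0.3]
grip_width: 0.0941
```

>>> {"method": "jog_arm", "body": {"rows": [-0.001,-0.002,-0.025,0,0,0,0,0,0,-0.03,0,0,0,0,0,0,-0.03,0,0,0,0,0,0,-0.02,0,0,0,0,0,0,0,0,0,0,1,0,0,0,0,0,0,1,0,0,0,0,0,0,1,0,0,0,0,0,0,1]}}

```text
time_s: 1.93
ee_pos: [0.5023, 0.2108, 0.0463]
eef_rot: [1.487, 1.568, 0.342]
force: [0.2, -0.2, -0.2]
grip_width: 0.0709
```

>>> {"method": "jog_arm", "body": {"rows": [0,0,0,0,0,0,1,0,0,0,0,0,0,1,0,0,0,0,0,0,1,0,0,0,0,0,0,1]}}

```text
time_s: 2.27
ee_pos: [0.5019, 0.2102, 0.0449]
eef_rot: [1.489, 1.57, 0.344]
force: [1.6, 0.6, 0.4]
grip_width: 0.0443
```

>>> {"method": "jog_arm", "body": {"rows": [0,0,0.015,0,0,0,1,0,0,0.03,0,0,0,1,0,0,0.03,0,0,0,1,0.012,-0.016,0.01,0,0,-3,1,0.02,-0.028,0,0,0,-4,1,0.02,-0.028,0,0,0,-4,1,0.02,-0.028,0,0,0,-4,1,0.02,-0.028,0,0,0,-4,1]}}

```text
time_s: 2.93
ee_pos: [0.5942, 0.0807, 0.1295]
eef_rot: [-1.973, 1.571, 2.829]
force: [0.0, 0.4, -1.2]
grip_width: 0.0437
```

>>> {"method": "jog_arm", "body": {"rows": [0.02,-0.028,0,0,0,-4,1,0.02,-0.028,0,0,0,-4,1,0.02,-0.028,0,0,0,-4,1,0.02,-0.028,0,0,0,-1,1,0.013,-0.0125,0,0,0,0,1,0,0,0,0,0,0,1,0,0,0,0,0,0,1]}}

```text
time_s: 3.52
ee_pos: [0.6865, -0.043, 0.1286]
eef_rot: [-1.643, 1.57, 2.935]
force: [-0.4, 0.4, -2.1]
grip_width: 0.0437
```

>>> {"method": "jog_arm", "body": {"rows": [-0.0195,0.0285,0,0,0,0,1,0,0,-0.03,0,0,0,1,0,0,-0.03,0,0,0,1,0,0,-0.012,0,0,0,1,0,0,-0.006,0,0,0,1,0,0,-0.004,0,0,0,1,0,0,0,0,0,0,1,0,0,0,0,0,0,1]}}

```text
time_s: 4.18
ee_pos: [0.6678, -0.0139, 0.0488]
eef_rot: [1.661, 1.569, -0.043]
force: [-0.6, 0.1, -0.3]
grip_width: 0.0439
```

>>> {"method": "jog_arm", "body": {"rows": [0,0,-0.002,0,0,0,1,0,0,0,0,0,0,1,0,0,0,0,0,0,1]}}

```text
time_s: 4.43
ee_pos: [0.6673, -0.0139, 0.0459]
eef_rot: [1.636, 1.57, -0.069]
force: [-0.7, 0.6, -0.9]
grip_width: 0.0437
```

>>> {"method": "jog_arm", "body": {"rows": [0,0,-0.0015,0,0,0,1,0,0,0,0,0,0,1,0,0,0,0,0,0,1]}}

```text
time_s: 4.68
ee_pos: [0.6676, -0.0139, 0.0447]
eef_rot: [1.605, 1.569, -0.099]
force: [-0.5, -0.6, 5.5]
grip_width: 0.0435
```

>>> {"method": "jog_arm", "body": {"rows": [0,0,0.0005,0,0,0,0.8,0,0,0,0,0,0,0.5,0,0,0,0,0,0,0.2,0,0,0,0,0,0,0,0,0,0,0,0,0,0,0,0,0,0,0,0,0]}}

```text
time_s: 5.18
ee_pos: [0.667, -0.0138, 0.0443]
eef_rot: [-1.54, 1.571, 3.039]
force: [-0.1, -0.2, 0.4]
grip_width: 0.0699
```

Run:
```python
from station import ctrl
o=ctrl.get_obs();print(o['grip_width'],o['ee_pos'],o['qpos'])
```

```text
0.06987102582269372 [ 0.66704419 -0.01384681  0.04430211] [-7.56431337e-02  7.15166367e-01  1.29283173e+00  8.14014995e-06
  1.13386756e+00  5.76208473e-02]
```

>>> {"method": "jog_arm", "body": {"rows": [0,0,0.02,0,0,0,0,0,0,0.03,0,0,0,0,0,0,0.04,0,0,0,0,0,0,0.04,0,0,0,0,0,0,0.04,0,0,0,0,0,0,0.01,0,0,0,0]}}

```text
time_s: 5.68
ee_pos: [0.6686, -0.0139, 0.232]
eef_rot: [1.634, 1.561, -0.07]
force: [0.4, -0.4, 0.6]
grip_width: 0.0937
```

```bash
cat >> h.py <<'E'
from scipy.spatial.transform import Rotation as R
def tgt(psi,tip,grip_pt,back=0):
    """sieve yaw psi deg, tip deg (lip down), grasp point world -> TCP pos,R ; back: retreat along tool"""
    Rs=R.from_euler('z',psi,degrees=True)*R.from_euler('y',tip,degrees=True)
    T=Rs.as_matrix()@np.array([[.5,.866,0],[0,0,-1],[-.866,.5,0]])
    return np.array(grip_pt)+T[:,0]*(.0188-back),R.from_matrix(T)
def delta(psi,tip,grip_pt,back=0):
    o=ctrl.get_obs(); p,r=tgt(psi,tip,grip_pt,back)
    d=p-o['ee_pos']; rv=(r*R.from_euler('xyz',o['eef_rot']).inv()).as_rotvec(degrees=True)
    print("now",np.round(o['ee_pos'],4),"shift",np.round(d,4),"|",round(np.linalg.norm(d),4),"rot",np.round(rv,2),"|",round(np.linalg.norm(rv),1),"t",round(o['time_s'],2),"q",np.round(o['qpos'],2))
E
python3 - <<'E'
from h import *
delta(-8.5,0,[.5004,-.2126,.1715],.08)
o=shot("1")
for n in o:
    p,d=o[n];W=cloud(n,d);hsv=cv2.cvtColor(p,cv2.COLOR_RGB2HSV);H,S=hsv[...,0],hsv[...,1]
    r=(d>0)&((H<6)|(H>174))&(S>180)&(W[...,2]>.078)&(abs(W[...,0]-.667)<.06)&(abs(W[...,1]+.014)<.06)
    print(n,r.sum(),W[r].mean(0) if r.any() else None)
E
```

```text
now [ 0.6686 -0.0139  0.232 ] shift [-0.1984 -0.1941 -0.0075] | 0.2777 rot [ -4.17 -29.17  -0.85] | 29.5 t 5.68 q [-0.08  0.55  1.1   0.    1.47  0.06]
side 153 [ 0.66415276 -0.01698459  0.08279764]
top 1 [0.63885976 0.00573453 0.44839771]
```

View pics/side_1.png

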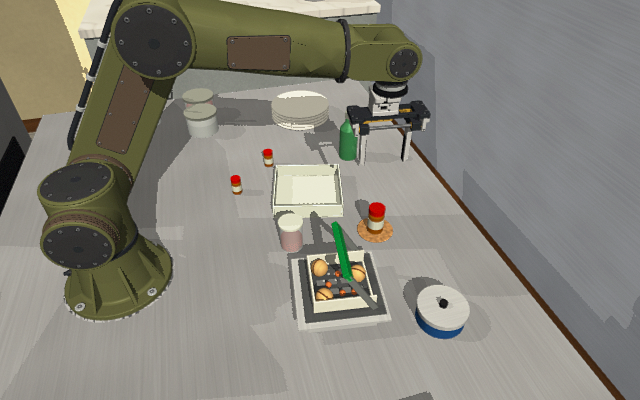

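The jar stands upright on the cork mat at about (376, 217), and the tray at (307, 190) is empty. Next I go to the pre-grasp on the sieve handle.

>>> {"method": "jog_arm", "body": {"rows": [-0.025,-0.024,0,-0.5,-3.6,-0.1,0,-0.025,-0.024,0,-0.5,-3.6,-0.1,0,-0.025,-0.024,0,-0.5,-3.6,-0.1,0,-0.025,-0.024,0,-0.5,-3.6,-0.1,0,-0.025,-0.024,0,-0.5,-3.6,-0.1,0,-0.025,-0.024,0,-0.5,-3.6,-0.1,0,-0.025,-0.024,0,-0.5,-3.6,-0.1,0,-0.024,-0.026,-0.005,-0.5,-3.6,-0.1,0]}}

```text
time_s: 6.45
ee_pos: [0.4664, -0.2083, 0.2185]
eef_rot: [1.571, 1.061, -0.148]
force: [0.9, -1.0, 0.5]
grip_width: 0.0939
```

>>> {"method": "jog_arm", "body": {"rows": [0,0,0,0,0,0,0,0,0,0,0,0,0,0]}}

```text
time_s: 6.62
ee_pos: [0.4662, -0.209, 0.2178]
eef_rot: [1.575, 1.066, -0.148]
force: [0.1, 0.6, 0.6]
grip_width: 0.094
```

Run:
```python
from h import *
delta(-8.5,0,[.5004,-.2126,.1715],.08)
delta(-8.5,0,[.5004,-.2126,.1715],0)
```

```text
now [ 0.4662 -0.209   0.2178] shift [0.0039 0.001  0.0067] | 0.0078 rot [-0.29 -1.02  0.19] | 1.1 t 6.62 q [-0.61 -0.05  1.97  0.31  0.79 -0.63]
now [ 0.4662 -0.209   0.2178] shift [ 0.0435 -0.005  -0.0626] | 0.0763 rot [-0.29 -1.02  0.19] | 1.1 t 6.62 q [-0.61 -0.05  1.97  0.31  0.79 -0.63]
```

>>> {"method": "jog_arm", "body": {"rows": [0.011,-0.001,-0.015,0,-1,0,0,0.011,-0.001,-0.016,0,0,0,0,0.011,-0.001,-0.016,0,0,0,0,0.011,-0.001,-0.016,0,0,0,0,0,0,0,0,0,0,0], "squeeze": 50}}

```text
time_s: 7.03
ee_pos: [0.5127, -0.21, 0.1525]
eef_rot: [1.583, 1.052, -0.134]
force: [-0.1, -0.5, -0.6]
grip_width: 0.0941
```

Run:
```python
from h import *
delta(-8.5,0,[.5004,-.2126,.1715],0)
p,d=ctrl.camera("side"); cv2.imwrite("pics/c2.png",cv2.resize(p[150:350,250:450,::-1],(600,600)))
```

```text
now [ 0.5127 -0.21    0.1525] shift [-0.0031 -0.004   0.0027] | 0.0057 rot [-0.39 -0.2  -0.17] | 0.5 t 7.03 q [-0.55  0.13  1.96  0.36  0.61 -0.66]
```

View pics/c2.png

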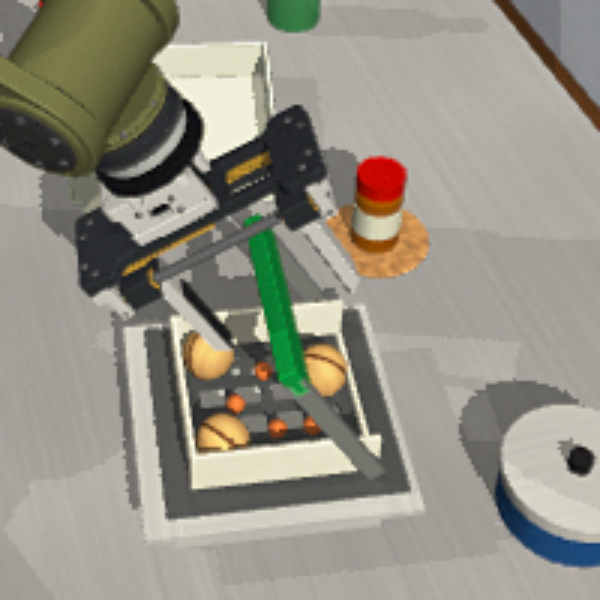

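The fingers straddle the green bar at about (275, 300) in the crop, and all the nuts are still in place. I correct by a few mm and close.

>>> {"method": "jog_arm", "body": {"rows": [-0.002,-0.004,0.003,0,0,0,0.3,0,0,0,0,0,0,0.5,0,0,0,0,0,0,0.6,0,0,0,0,0,0,0.7,0,0,0,0,0,0,0.8,0,0,0,0,0,0,0.9,0,0,0,0,0,0,1,0,0,0,0,0,0,1]}}

```text
time_s: 7.75
ee_pos: [0.5101, -0.2159, 0.1595]
eef_rot: [1.578, 1.046, -0.141]
force: [-0.2, 0.3, 0.4]
grip_width: 0.0439
```

>>> {"method": "jog_arm", "body": {"rows": [0,0,0,0,0,0,1,0,0,0,0,0,0,1,0,0,0,0,0,0,1,0,0,0,0,0,0,1]}}

```text
time_s: 8.08
ee_pos: [0.5101, -0.2158, 0.1593]
eef_rot: [1.578, 1.046, -0.14]
force: [-1.4, 0.1, -2.2]
grip_width: 0.0172
```

Run:
```python
from h import *
delta(-8.5,0,[.5004,-.2126,.1715],0)
o=ctrl.get_obs();print(o['force'],o['moment'],o['grip_width'])
```

```text
now [ 0.5101 -0.2158  0.1593] shift [-0.0004  0.0018 -0.0041] | 0.0045 rot [-0.21  0.08 -0.07] | 0.2 t 8.08 q [-0.57  0.11  1.95  0.36  0.62 -0.67]
[-1.38888047  0.13920127 -2.21791832] [ 0.02743336  0.76445769 -0.01828937] 0.017238434954171124
```

>>> {"method": "jog_arm", "body": {"rows": [0,0,0,0,0,0,1,0,0,0,0,0,0,1]}}

```text
time_s: 8.25
ee_pos: [0.5097, -0.2156, 0.1588]
eef_rot: [1.579, 1.048, -0.14]
force: [-0.2, -0.5, -4.4]
grip_width: 0.0136
```

Run:
```python
from h import *
o=ctrl.get_obs();print(o['force'],o['moment'],o['grip_width'],o['ee_pos'])
```

```text
[-0.23741921 -0.54845295 -4.38116052] [-0.09644936  0.68420607  0.02196578] 0.013553597781610326 [ 0.50972074 -0.21560673  0.15875565]
```

>>> {"method": "jog_arm", "body": {"rows": [0,0,0.004,0,0,0,1,0,0,0.006,0,0,0,1,0,0,0.006,0,0,0,1,0,0,0.003,0,0,0,1,0,0,0,0,0,0,1,0,0,0,0,0,0,1]}}

```text
time_s: 8.75
ee_pos: [0.5101, -0.2159, 0.1787]
eef_rot: [1.578, 1.046, -0.141]
force: [-0.7, 0.6, -5.3]
grip_width: 0.0139
```

Run:
```python
from h import *
o=ctrl.get_obs();print(o['force'],o['moment'],o['grip_width'],o['ee_pos'],o['eef_rot'])
p,d=ctrl.camera("side"); cv2.imwrite("pics/c3.png",cv2.resize(p[150:350,250:450,::-1],(600,600)))
```

```text
[-0.69466808  0.58427393 -5.3302936 ] [ 0.02655211  0.7992962  -0.00744159] 0.013871116591352765 [ 0.51014985 -0.21586567  0.17870237] [ 1.5778338   1.04566486 -0.14104786]
```

View pics/c3.png

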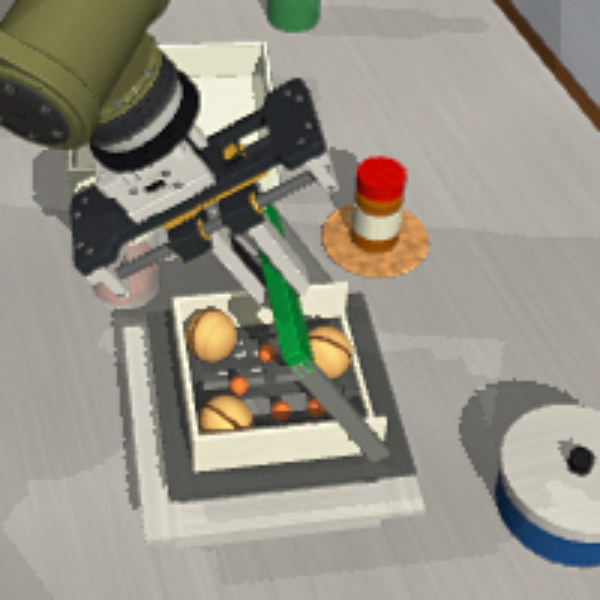

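The sieve is lifted level, its near wall at about (290, 445), with all nuts aboard. Now I shake gently.

>>> {"method": "jog_arm", "body": {"rows": [0.004,0,0,0,0,0,1,-0.008,0,0,0,0,0,1,0.008,0,0,0,0,0,1,-0.008,0,0,0,0,0,1,0.008,0,0,0,0,0,1,-0.008,0,0,0,0,0,1,0.008,0,0,0,0,0,1,-0.004,0,0,0,0,0,1]}}

```text
time_s: 9.47
ee_pos: [0.5109, -0.216, 0.1787]
eef_rot: [1.578, 1.045, -0.141]
force: [-0.3, -0.3, -5.4]
grip_width: 0.0142
```

Run:
```python
from h import *
o=ctrl.get_obs();print(o['force'],o['grip_width'],o['ee_pos'],o['eef_rot'])
p,d=ctrl.camera("side"); cv2.imwrite("pics/c4.png",cv2.resize(p[220:320,290:390,::-1],(600,600),interpolation=cv2.INTER_CUBIC))
```

```text
[-0.27445267 -0.30925816 -5.3598781 ] 0.014181003085626436 [ 0.51092061 -0.21601927  0.17869206] [ 1.57784798  1.0452848  -0.14120504]
```

View pics/c4.png

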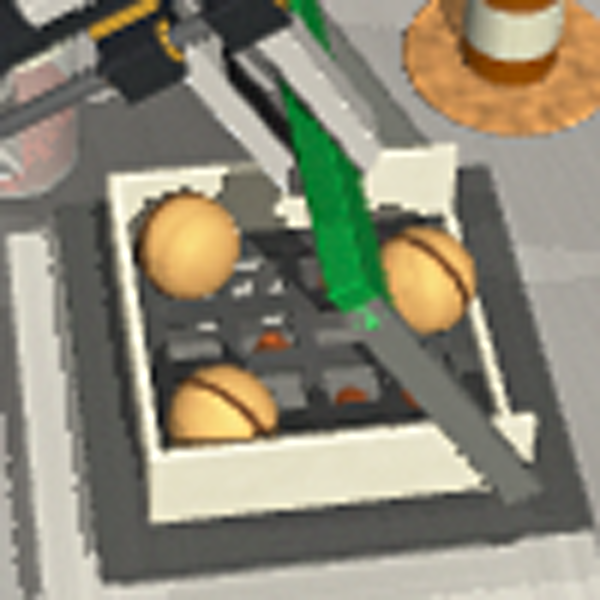

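Four orange bits show through holes, at (270, 340), (350, 395), (415, 395) and (320, 275), so they look dropped. One more gentle shake in y, then I lift and look into the pan.

>>> {"method": "jog_arm", "body": {"rows": [0,0.004,0,0,0,0,1,0,-0.008,0,0,0,0,1,0,0.008,0,0,0,0,1,0,-0.008,0,0,0,0,1,0,0.008,0,0,0,0,1,0,-0.004,0,0,0,0,1,0,0,0,0,0,0,1,0,0,0,0,0,0,1]}}

```text
time_s: 10.18
ee_pos: [0.5101, -0.2161, 0.1785]
eef_rot: [1.578, 1.046, -0.141]
force: [0.5, -0.6, -3.6]
grip_width: 0.0135
```

Run:
```python
from h import *
o=ctrl.get_obs();print(o['force'],o['grip_width'],o['ee_pos'],o['eef_rot'])
for n,sl in(("side",(slice(220,320),slice(290,390))),("top",(slice(140,260),slice(340,460)))):
    p,d=ctrl.camera(n); W=cloud(n,d);hsv=cv2.cvtColor(p,cv2.COLOR_RGB2HSV);H,S=hsv[...,0],hsv[...,1]
    r=(d>0)&(H<10)&(S>170)&(abs(W[...,0]-.5)<.09)&(abs(W[...,1]+.21)<.09)
    nn,l,st,c=cv2.connectedComponentsWithStats(r.astype(np.uint8))
    for i in range(1,nn): print(n,c[i],st[i,4],np.round(W[l==i].mean(0),3))
    cv2.imwrite(f"pics/c5{n}.png",cv2.resize(p[sl][:,:,::-1],(600,600),interpolation=cv2.INTER_CUBIC))
```

```text
[ 0.529036   -0.55748672 -3.64843232] 0.013519481982357664 [ 0.51014287 -0.21609388  0.17848701] [ 1.57806415  1.04597953 -0.14095389]
side [343. 276.] 1 [ 0.526 -0.158  0.013]
side [337. 287.] 1 [ 0.502 -0.187  0.015]
top [392. 207.] 1 [ 0.498 -0.187  0.017]
top [429. 228.] 1 [ 0.442 -0.191  0.365]
```

View pics/c5side.png

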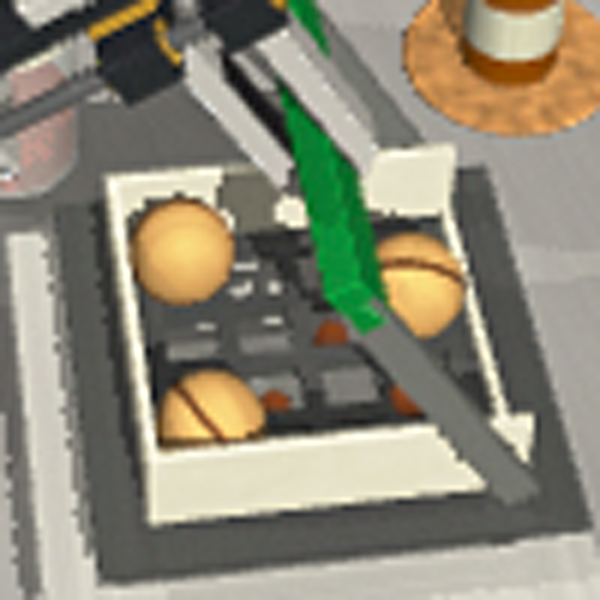

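>>> {"method": "jog_arm", "body": {"rows": [0,0,0.005,0,0,0,1,0,0,0.012,0,0,0,1,0,0,0.02,0,0,0,1,0,0,0.02,0,0,0,1,0,0,0.02,0,0,0,1,0,0,0.012,0,0,0,1,0,0,0.005,0,0,0,1,0,0,0,0,0,0,1]}}

```text
time_s: 10.95
ee_pos: [0.5103, -0.216, 0.2737]
eef_rot: [1.577, 1.044, -0.142]
force: [-0.2, 0.6, -4.1]
grip_width: 0.014
```

Run:
```python
from h import *
o=ctrl.get_obs();print(o['force'],o['grip_width'],o['ee_pos'],o['eef_rot'])
for n,sl in(("side",(slice(180,340),slice(270,430))),):
    p,d=ctrl.camera(n); W=cloud(n,d);hsv=cv2.cvtColor(p,cv2.COLOR_RGB2HSV);H,S=hsv[...,0],hsv[...,1]
    r=(d>0)&(H<10)&(S>170)&(abs(W[...,0]-.5)<.09)&(abs(W[...,1]+.21)<.09)
    nn,l,st,c=cv2.connectedComponentsWithStats(r.astype(np.uint8))
    for i in range(1,nn): print(n,c[i],st[i,4],np.round(W[l==i].mean(0),3))
    cv2.imwrite(f"pics/c6{n}.png",cv2.resize(p[sl][:,:,::-1],(600,600),interpolation=cv2.INTER_CUBIC))
```

```text
[-0.18143254  0.56116329 -4.09548805] 0.0140133905403599 [ 0.51034363 -0.21602368  0.27371227] [ 1.57659668  1.04426301 -0.1422174 ]
side [363. 258.] 1 [ 0.533 -0.252  0.176]
```

View pics/c6side.png

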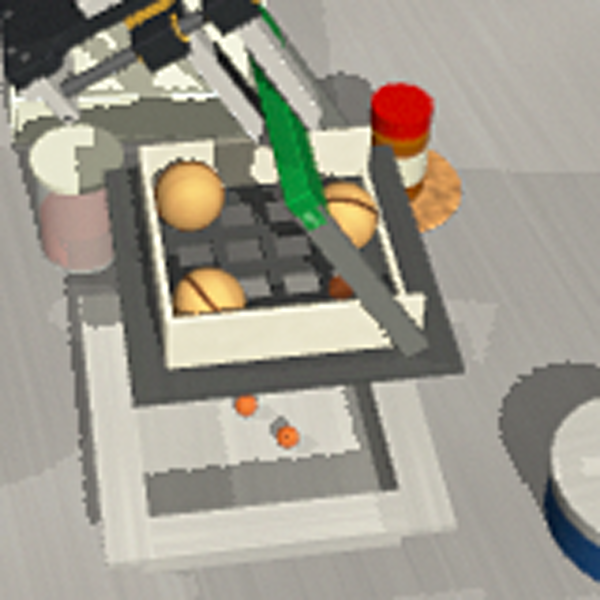

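Crop: a hazelnut is still in the sieve at (340, 287), two lie in the pan at (245, 405) and (288, 436), and the fourth is hidden. I lower the sieve again and shake a bit harder.

>>> {"method": "jog_arm", "body": {"rows": [0,0,-0.012,0,0,0,1,0,0,-0.025,0,0,0,1,0,0,-0.03,0,0,0,1,0,0,-0.02,0,0,0,1,0,0,-0.006,0,0,0,1,0,0,0,0,0,0,1]}}

```text
time_s: 11.5
ee_pos: [0.5093, -0.2154, 0.1773]
eef_rot: [1.582, 1.05, -0.138]
force: [0.8, -0.7, -5.5]
grip_width: 0.0138
```

>>> {"method": "jog_arm", "body": {"rows": [0.005,0.002,0,0,0,0,1,-0.01,-0.004,0,0,0,0,1,0.01,0.004,0,0,0,0,1,-0.01,-0.004,0,0,0,0,1,0.01,0.004,0,0,0,0,1,-0.01,-0.004,0,0,0,0,1,0.01,0.004,0,0,0,0,1,-0.005,-0.002,0,0,0,0,1]}}

```text
time_s: 12.17
ee_pos: [0.5119, -0.2159, 0.1815]
eef_rot: [1.576, 1.043, -0.142]
force: [0.6, 0.1, -4.7]
grip_width: 0.014
```

```bash
cat > look.py <<'E'
from h import *
import sys
o=ctrl.get_obs();print(o['force'],o['grip_width'],o['ee_pos'],o['eef_rot'])
p,d=ctrl.camera("side"); W=cloud("side",d);hsv=cv2.cvtColor(p,cv2.COLOR_RGB2HSV);H,S=hsv[...,0],hsv[...,1]
r=(d>0)&(H<12)&(S>150)&(abs(W[...,0]-.5)<.09)&(abs(W[...,1]+.21)<.09)
nn,l,st,c=cv2.connectedComponentsWithStats(r.astype(np.uint8))
for i in range(1,nn): print(c[i],st[i,4],np.round(W[l==i].mean(0),3))
cv2.imwrite(f"pics/{sys.argv[1]}.png",cv2.resize(p[180:340,270:430,::-1],(600,600),interpolation=cv2.INTER_CUBIC))
E
python3 look.py c7
```

```text
[ 0.55949951  0.07633812 -4.71692446] 0.014033666186334441 [ 0.51193922 -0.21585386  0.18150486] [ 1.57614284  1.04291302 -0.14236057]
[355. 260.] 1 [ 0.538 -0.198  0.111]
[345.  274.6] 5 [ 0.532 -0.157  0.016]
[336.5 286. ] 2 [ 0.501 -0.184  0.014]
[327. 289.] 1 [ 0.454 -0.26   0.113]
```

View pics/c7.png

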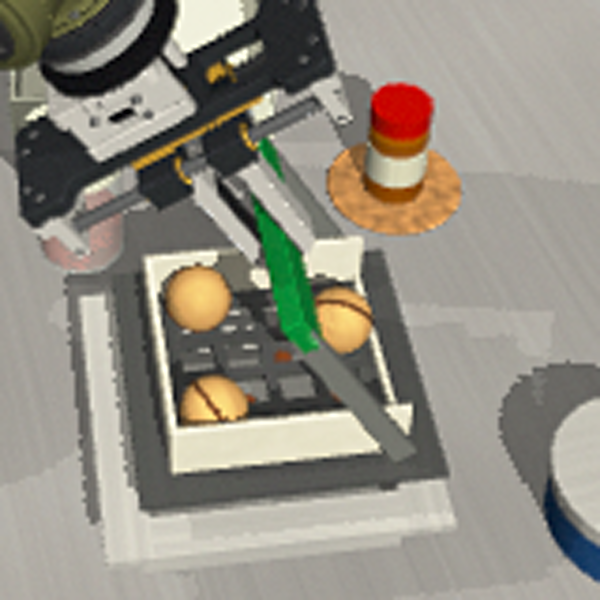

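Orange shows through the holes at (283, 357) and (250, 398), and dimly near the leg at (335, 397). I shake once more in y, then lift to count.

>>> {"method": "jog_arm", "body": {"rows": [0,0.005,0,0,0,0,1,0,-0.01,0,0,0,0,1,0,0.01,0,0,0,0,1,0,-0.01,0,0,0,0,1,0,0.01,0,0,0,0,1,0,-0.01,0,0,0,0,1,0,0.01,0,0,0,0,1,0,-0.005,0,0,0,0,1]}}

```text
time_s: 12.88
ee_pos: [0.5101, -0.2147, 0.1799]
eef_rot: [1.579, 1.046, -0.14]
force: [0.2, -0.2, -5.1]
grip_width: 0.0135
```

>>> {"method": "jog_arm", "body": {"rows": [0,0,0.005,0,0,0,1,0,0,0.015,0,0,0,1,0,0,0.025,0,0,0,1,0,0,0.03,0,0,0,1,0,0,0.03,0,0,0,1,0,0,0.015,0,0,0,1,0,0,0.005,0,0,0,1,0,0,0,0,0,0,1]}}

```text
time_s: 13.55
ee_pos: [0.5103, -0.2161, 0.3058]
eef_rot: [1.576, 1.044, -0.143]
force: [0.1, -0.0, -4.7]
grip_width: 0.0137
```

```bash
python3 look.py c8
```

```text
[ 1.00023458e-01 -2.10110722e-04 -4.66796418e+00] 0.013660104647402428 [ 0.51027414 -0.21611132  0.30578342] [ 1.57625775  1.04405072 -0.14263512]
[344.85714286 275.85714286] 14 [ 0.531 -0.159  0.013]
[335.     287.5625] 16 [ 0.497 -0.186  0.013]
[345.88235294 295.94117647] 17 [ 0.514 -0.217  0.014]
[358.88235294 301.        ] 17 [ 0.538 -0.239  0.014]
```

View pics/c8.png

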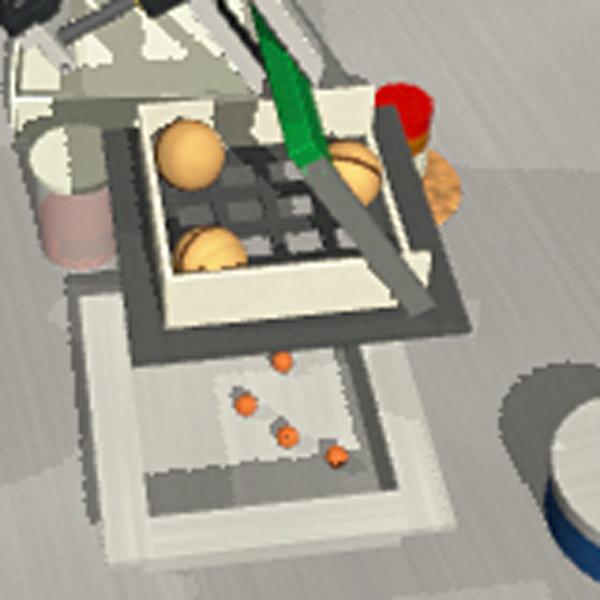

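All four hazelnuts are in the pan at (283, 361), (246, 404), (288, 436) and (337, 456), and the sieve holds only the three walnuts.

Run:
```python
from h import *
delta(-14,0,[.491,.1905,.30])
delta(-14,0,[.491,.1905,.205])
```

```text
now [ 0.5099 -0.2159  0.3041] shift [-0.0098  0.4041 -0.0203] | 0.4047 rot [-0.2   0.09 -5.56] | 5.6 t 13.6 q [-0.57 -0.03  1.75  0.26  0.95 -0.52]
now [ 0.5099 -0.2159  0.3041] shift [-0.0098  0.4041 -0.1153] | 0.4203 rot [-0.2   0.09 -5.56] | 5.6 t 13.6 q [-0.57 -0.03  1.75  0.26  0.95 -0.52]
```

>>> {"method": "jog_arm", "body": {"rows": [0,0.008,0,0,0,-0.3,1,-0.001,0.016,0,0,0,-0.4,1,-0.001,0.024,0,0,0,-0.4,1,-0.001,0.03,0,0,0,-0.4,1,-0.001,0.032,0,0,0,-0.4,1,-0.001,0.032,0,0,0,-0.4,1,-0.001,0.032,0,0,0,-0.4,1,-0.001,0.032,0,0,0,-0.4,1]}}

```text
time_s: 14.27
ee_pos: [0.5023, -0.0084, 0.3027]
eef_rot: [1.578, 1.048, -0.195]
force: [0.6, -0.9, -5.3]
grip_width: 0.0137
```

>>> {"method": "jog_arm", "body": {"rows": [-0.001,0.032,0,0,0,-0.4,1,-0.001,0.032,0,0,0,-0.4,1,-0.001,0.032,0,0,0,-0.4,1,-0.001,0.03,0,0,0,-0.4,1,0,0.026,0,0,0,-0.4,1,0,0.02,0,0,0,-0.4,1,0,0.012,0,0,0,-0.1,1,0,0.006,0,0,0,0,1]}}

```text
time_s: 14.93
ee_pos: [0.4985, 0.1817, 0.3024]
eef_rot: [1.575, 1.049, -0.239]
force: [-0.3, 0.5, -4.6]
grip_width: 0.0136
```

Run:
```python
from h import *
delta(-14,0,[.491,.1905,.205])
o=shot("9")
```

```text
now [0.4985 0.1817 0.3024] shift [ 0.0016  0.0065 -0.1136] | 0.1138 rot [-0.15 -0.07 -0.08] | 0.2 t 14.93 q [ 0.44 -0.03  1.75 -0.37  1.03  0.81]
```

View pics/side_9.png

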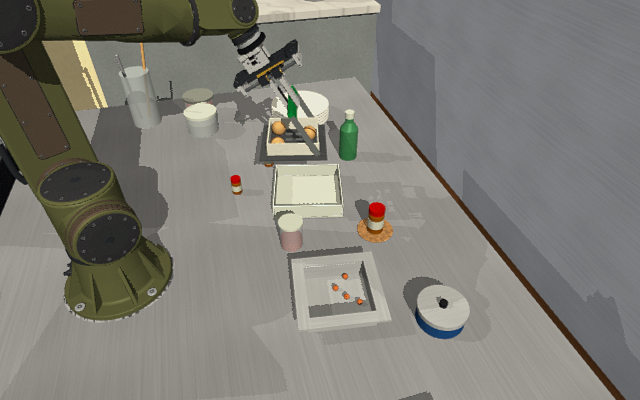

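The sieve, at (295, 140) in the picture, holds three walnuts above the tray, and the four hazelnuts lie in the pan near (345, 288). Now I lower it.

>>> {"method": "jog_arm", "body": {"rows": [0.001,0.006,-0.008,0,0,0,1,0,0,-0.016,0,0,0,1,0,0,-0.02,0,0,0,1,0,0,-0.02,0,0,0,1,0,0,-0.02,0,0,0,1,0,0,-0.016,0,0,0,1,0,0,-0.01,0,0,0,1,0,0,-0.003,0,0,0,1]}}

```text
time_s: 15.7
ee_pos: [0.4996, 0.1853, 0.1893]
eef_rot: [1.575, 1.048, -0.242]
force: [-0.7, -0.2, -4.8]
grip_width: 0.0132
```

Run:
```python
from h import *
delta(-14,0,[.491,.1905,.205])
delta(-14,28,[.491,.1905,.205])
delta(-14,45,[.491,.1905,.205])
delta(-14,50,[.491,.1905,.205])
```

```text
now [0.4996 0.1853 0.1893] shift [ 0.0006  0.0029 -0.0006] | 0.0031 rot [-0.13 -0.04  0.09] | 0.2 t 15.7 q [ 0.45  0.08  1.91 -0.46  0.79  0.97]
now [0.4996 0.1853 0.1893] shift [-0.0079  0.0051 -0.0031] | 0.0099 rot [ 6.67 27.12  0.11] | 27.9 t 15.7 q [ 0.45  0.08  1.91 -0.46  0.79  0.97]
now [0.4996 0.1853 0.1893] shift [-0.0133  0.0064 -0.0025] | 0.0149 rot [10.8  43.62  0.13] | 44.9 t 15.7 q [ 0.45  0.08  1.91 -0.46  0.79  0.97]
now [0.4996 0.1853 0.1893] shift [-0.0148  0.0068 -0.002 ] | 0.0164 rot [12.01 48.47  0.13] | 49.9 t 15.7 q [ 0.45  0.08  1.91 -0.46  0.79  0.97]
```

>>> {"method": "jog_arm", "body": {"rows": [-0.001,0.001,-0.001,0.5,2,0,1,-0.001,0.001,0,0.8,3.2,0,1,-0.001,0.001,-0.001,0.8,3.2,0,1,-0.001,0.001,0,0.8,3.2,0,1,-0.001,0.001,-0.001,0.8,3.2,0,1,-0.001,0,0,0.8,3.2,0,1,-0.001,0,0,0.8,3.2,0,1,0,0,0,0.5,2,0,1]}}

```text
time_s: 16.37
ee_pos: [0.4939, 0.1909, 0.1894]
eef_rot: [1.616, 1.465, -0.202]
force: [-0.8, 0.3, -5.3]
grip_width: 0.0139
```

Run:
```python
from h import *
delta(-14,25,[.491,.1905,.205])
delta(-14,45,[.491,.1905,.205])
shot("10")
```

```text
now [0.4939 0.1909 0.1894] shift [-0.0013 -0.0008 -0.0032] | 0.0035 rot [-0.    1.11  0.13] | 1.1 t 16.37 q [ 0.33  0.22  1.67 -0.06  1.17  0.59]
now [0.4939 0.1909 0.1894] shift [-0.0076  0.0007 -0.0026] | 0.0081 rot [ 4.86 20.51  0.18] | 21.1 t 16.37 q [ 0.33  0.22  1.67 -0.06  1.17  0.59]
```

View pics/side_10.png

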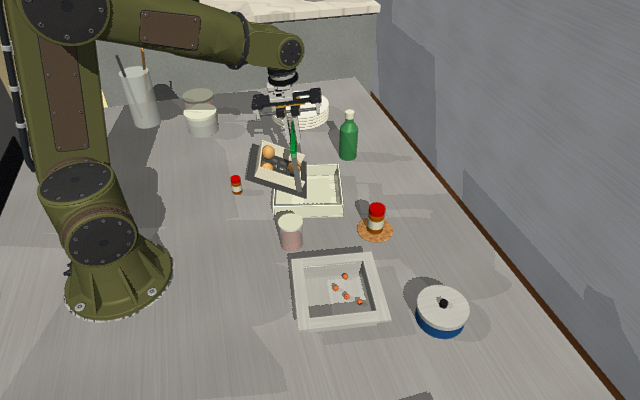

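View pics/top_10.png

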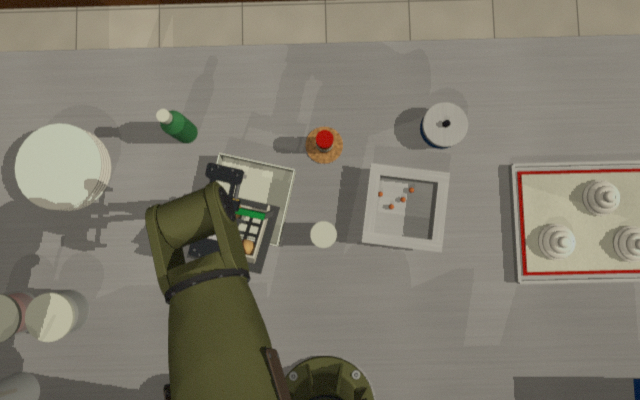

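The tipped sieve at (280, 168) still holds its walnuts, with its lip edge over the tray at about (300, 185). I tip further, slowly.

>>> {"method": "jog_arm", "body": {"rows": [-0.001,0,-0.001,0.4,1.8,0,1,0,0,-0.001,0.4,1.8,0,1,-0.001,0,0,0.4,1.6,0,1,0,0,0,0.3,1.3,0,1,0,0,0,0.3,1.3,0,1,0,0,0,0.3,1.3,0,1,0,0,0,0.3,1.3,0,1,0,0,0,0,0,0,1]}}

```text
time_s: 17.13
ee_pos: [0.4915, 0.191, 0.1863]
eef_rot: [-1.566, 1.49, 2.899]
force: [-0.5, 0.1, -6.3]
grip_width: 0.0135
```

```bash
cat > look2.py <<'E'
from h import *
import sys
delta(-14,45,[.491,.1905,.205])
p,d=ctrl.camera("side"); print(ctrl.get_obs()['force'])
cv2.imwrite(f"pics/{sys.argv[1]}.png",cv2.resize(p[110:230,220:380,::-1],(800,600),interpolation=cv2.INTER_CUBIC))
E
python3 look2.py d1
```

```text
now [0.4915 0.191  0.1863] shift [-0.0052  0.0007  0.0005] | 0.0053 rot [ 2.55 10.08  0.16] | 10.4 t 17.13 q [0.28 0.31 1.56 0.04 1.34 0.52]
[ 1.19706352 -0.42806725 -3.84642676]
```

View pics/d1.png

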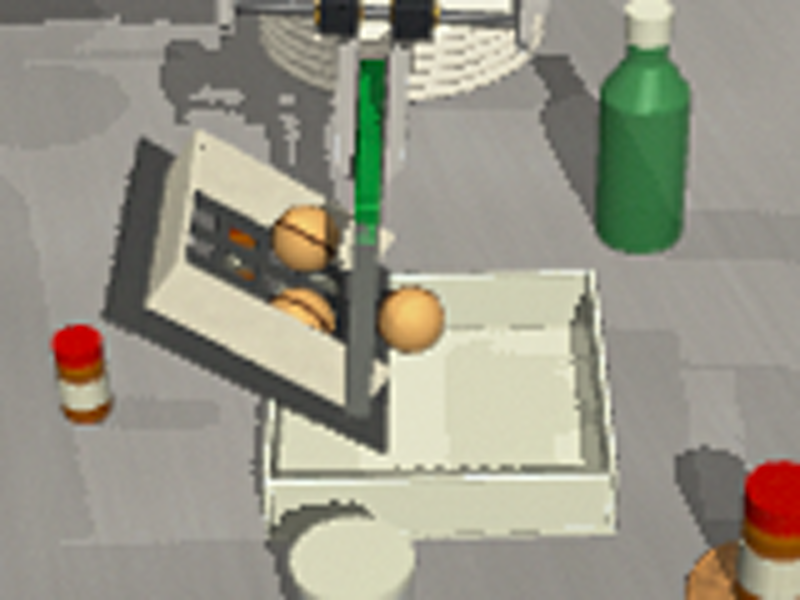

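One walnut is leaving over the lip at (412, 320), and two are rolling behind it.

>>> {"method": "jog_arm", "body": {"rows": [0,0,0,0,0,0,1,0,0,0,0,0,0,1,0,0,0,0.3,1.2,0,1,0,0,0,0.3,1.2,0,1,0,0,0,0.3,1.2,0,1,0,0,0,0.3,1.2,0,1,0,0,0,0,0,0,1,0,0,0,0,0,0,1]}}

```text
time_s: 17.85
ee_pos: [0.4913, 0.191, 0.1861]
eef_rot: [-1.567, 1.405, 2.898]
force: [0.1, 0.6, -4.5]
grip_width: 0.0137
```

```bash
python3 look2.py d2
```

```text
now [0.4913 0.191  0.1861] shift [-0.0051  0.0007  0.0007] | 0.0052 rot [1.38 5.33 0.16] | 5.5 t 17.85 q [0.26 0.35 1.51 0.08 1.43 0.49]
[ 0.36290729 -0.73933748 -4.95743295]
```

View pics/d2.png

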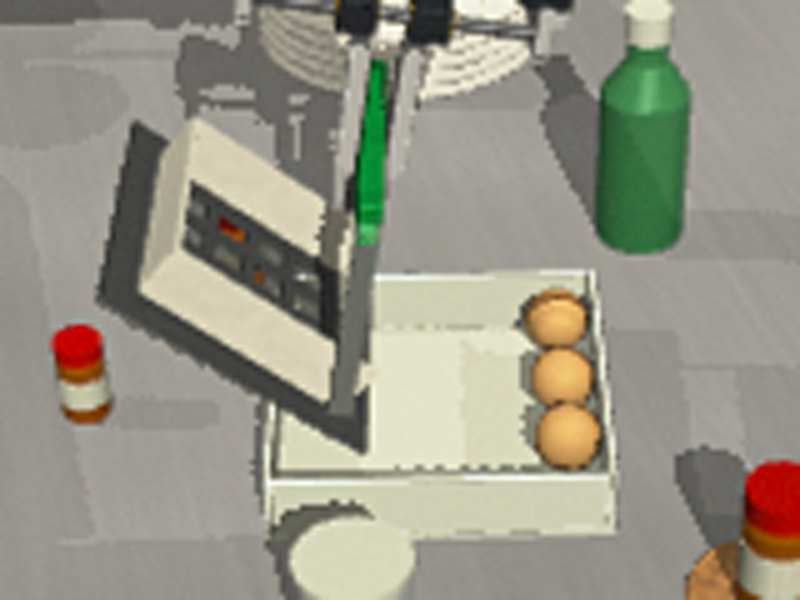

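All three walnuts lie in the tray along its far wall at (557, 318), (562, 377) and (568, 437), and the sieve is empty. I raise it and level it.

>>> {"method": "jog_arm", "body": {"rows": [0,0,0.015,0,0,0,1,0,0,0.03,-0.6,-2.5,0,1,0.001,-0.001,0.03,-1.4,-5.5,0,1,0.001,-0.001,0.02,-1.4,-5.5,0,1,0.001,-0.001,0.01,-1.4,-5.5,0,1,0.002,-0.001,0.005,-1.4,-5.5,0,1,0.002,-0.002,0,-1.4,-5.5,0,1,0.002,-0.002,0,-1.4,-5.5,0,1]}}

```text
time_s: 18.57
ee_pos: [0.4999, 0.1834, 0.2975]
eef_rot: [1.572, 1.091, -0.245]
force: [0.1, -0.5, -4.4]
grip_width: 0.0136
```

```bash
cat > seat.py <<'E'
from h import *
import sys
dz=float(sys.argv[1]); o=ctrl.get_obs()
T=R.from_euler('xyz',[1.579,1.047,-.1405]); rv=(T*R.from_euler('xyz',o['eef_rot']).inv()).as_rotvec(degrees=True)
print(np.round(np.array([.5099,-.2158,.1588+dz])-o['ee_pos'],4),np.round(rv,2),o['force'],o['grip_width'],o['time_s'])
E
python3 seat.py .12
```

```text
[ 0.01   -0.3992 -0.0187] [-0.29 -2.54  5.63] [ 0.09199305 -0.46271141 -4.4320562 ] 0.013633282861504618 18.5667
```

>>> {"method": "jog_arm", "body": {"rows": [0.001,-0.015,0,0,-0.3,0.5,1,0.001,-0.03,0,0,-0.3,0.5,1,0.001,-0.033,0,0,-0.3,0.5,1,0.001,-0.033,0,0,-0.3,0.5,1,0.001,-0.033,0,0,-0.3,0.5,1,0.001,-0.033,0,0,-0.3,0.5,1,0.001,-0.033,0,0,-0.3,0.5,1,0.001,-0.033,0,0,-0.3,0.5,1]}}

```text
time_s: 19.23
ee_pos: [0.5074, -0.0612, 0.2966]
eef_rot: [1.586, 1.055, -0.163]
force: [0.0, 0.7, -4.6]
grip_width: 0.0137
```

>>> {"method": "jog_arm", "body": {"rows": [0.001,-0.033,0,0,0,0.5,1,0.001,-0.033,0,0,0,0.5,1,0,-0.033,-0.005,0,0,0.4,1,0,-0.03,-0.005,0,0,0.2,1,0,-0.02,-0.005,0,0,0,1,0,-0.007,-0.003,0,0,0,1,0,0,0,0,0,0,1,0,0,0,0,0,0,1]}}

```text
time_s: 19.9
ee_pos: [0.5099, -0.2153, 0.2783]
eef_rot: [1.587, 1.057, -0.135]
force: [-0.6, -0.6, -3.9]
grip_width: 0.0134
```

```bash
python3 seat.py .03; python3 look.py e1
```

```text
[-0.     -0.0005 -0.0895] [-0.3  -0.52  0.1 ] [-0.5544653  -0.57672161 -3.9398169 ] 0.01344452182831768 19.9
[-0.5544653  -0.57672161 -3.9398169 ] 0.01344452182831768 [ 0.50991625 -0.21529342  0.27828814] [ 1.58705368  1.0566324  -0.13528441]
[334.  287.5] 10 [ 0.495 -0.185  0.013]
[337.  287.5] 4 [ 0.502 -0.187  0.012]
[345.8125 295.875 ] 16 [ 0.514 -0.216  0.012]
[359.         301.17647059] 17 [ 0.539 -0.239  0.013]
```

View pics/e1.png

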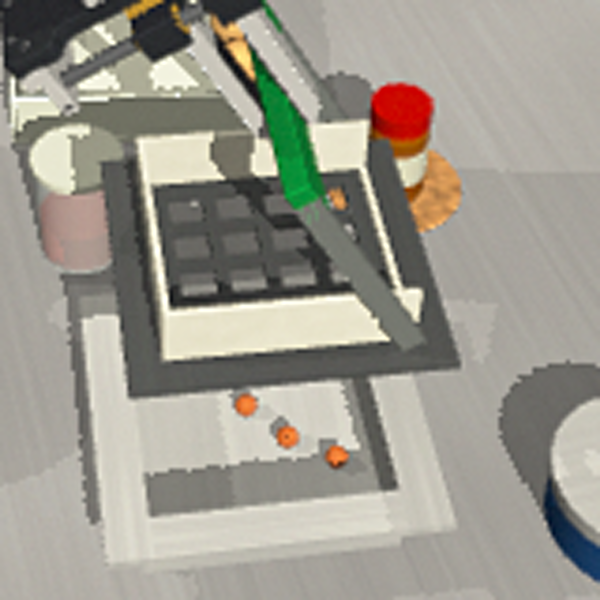

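The sieve is empty and level over the pan, with hazelnuts below it at (246, 404), (288, 436) and (337, 456); the fourth is hidden behind the sieve. I lower it.

>>> {"method": "jog_arm", "body": {"rows": [0,0,-0.015,0,-0.5,0,1,0,0,-0.025,0,0,0,1,0,0,-0.025,0,0,0,1,0,0,-0.02,0,0,0,1,0,0,-0.015,0,0,0,1,0,0,-0.008,0,0,0,1,0,0,0,0,0,0,1,0,0,0,0,0,0,1]}}

```text
time_s: 20.62
ee_pos: [0.5106, -0.2153, 0.1713]
eef_rot: [1.588, 1.046, -0.133]
force: [1.2, -0.8, -4.2]
grip_width: 0.0133
```

```bash
python3 seat.py 0; python3 look.py e2
```

```text
[-0.0007 -0.0005 -0.0125] [-0.25  0.06  0.03] [ 1.19644263 -0.76676803 -4.18404097] 0.013314769977106554 20.6167
[ 1.19644263 -0.76676803 -4.18404097] 0.013314769977106554 [ 0.51056129 -0.21530069  0.17128781] [ 1.58798084  1.0464918  -0.13330166]
[344.4        276.06666667] 15 [ 0.53  -0.159  0.013]
[335.         287.36842105] 19 [ 0.497 -0.186  0.014]
```

View pics/e2.png

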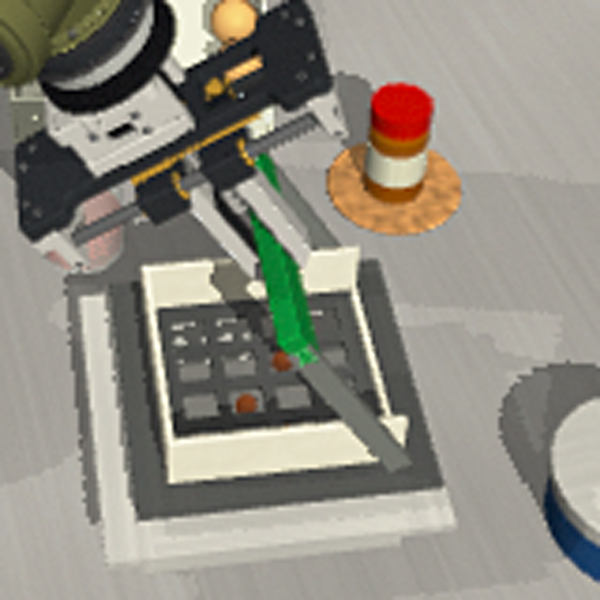

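The sieve is about 12 mm above the pan rim and well aligned with it. I touch down gently.

>>> {"method": "jog_arm", "body": {"rows": [-0.003,-0.001,-0.005,0,0,0,1,0,0,-0.004,0,0,0,1,0,0,-0.002,0,0,0,1,0,0,0,0,0,0,1,0,0,0,0,0,0,1]}}

```text
time_s: 21.08
ee_pos: [0.5071, -0.2169, 0.1595]
eef_rot: [1.588, 1.047, -0.134]
force: [-0.1, 0.6, -3.9]
grip_width: 0.0133
```

>>> {"method": "jog_arm", "body": {"rows": [0,0,-0.001,0,0,0,1,0,0,0,0,0,0,1]}}

```text
time_s: 21.25
ee_pos: [0.5073, -0.2169, 0.1587]
eef_rot: [1.588, 1.047, -0.134]
force: [-1.4, 0.8, -2.0]
grip_width: 0.0135
```

```bash
python3 seat.py 0
```

```text
[0.0026 0.0011 0.0001] [-0.25  0.05  0.09] [-1.37695993  0.76328083 -1.96143132] 0.013524355320025935 21.25
```

>>> {"method": "jog_arm", "body": {"rows": [0,0,-0.001,0,0,0,1,0,0,0,0,0,0,1]}}

```text
time_s: 21.42
ee_pos: [0.5075, -0.2169, 0.1583]
eef_rot: [1.588, 1.046, -0.134]
force: [-4.7, 4.5, 4.2]
grip_width: 0.0139
```

```bash
python3 seat.py 0
python3 - <<'E'
from h import *
print(ctrl.get_obs()['moment'])
E
```

```text
[0.0024 0.0011 0.0005] [-0.24  0.1   0.08] [-4.68885984  4.54942051  4.20744801] 0.01385821842073295 21.4167
[0.31584761 0.67915298 0.17054908]
```

>>> {"method": "jog_arm", "body": {"rows": [0,0,0,0,0,0,0.9,0,0,0,0,0,0,0.8,0,0,0,0,0,0,0.6,0,0,0,0,0,0,0.4,0,0,0,0,0,0,0.2,0,0,0,0,0,0,0,0,0,0,0,0,0,0,0,0,0,0,0,0,0]}}

```text
time_s: 22.08
ee_pos: [0.5071, -0.2169, 0.1574]
eef_rot: [1.588, 1.047, -0.134]
force: [0.5, -0.6, -0.0]
grip_width: 0.0552
```

>>> {"method": "jog_arm", "body": {"rows": [0,0,0,0,0,0,0,0,0,0,0,0,0,0]}}

```text
time_s: 22.25
ee_pos: [0.5071, -0.2169, 0.1574]
eef_rot: [1.588, 1.047, -0.134]
force: [0.9, -0.5, -0.8]
grip_width: 0.0687
```

>>> {"method": "jog_arm", "body": {"rows": [-0.005,0.0007,0.0087,0,0,0,0,-0.01,0.0015,0.0173,0,0,0,0,-0.015,0.002,0.026,0,0,0,0,-0.015,0.002,0.026,0,0,0,0,-0.005,0.001,0.03,0,0,0,0,0,0,0.03,0,0,0,0,-0.02,0,0.02,0,0,0,0,-0.02,0,0.01,0,0,0,0]}}

```text
time_s: 22.92
ee_pos: [0.4166, -0.2095, 0.3289]
eef_rot: [1.584, 1.044, -0.137]
force: [-0.8, 0.3, 0.3]
grip_width: 0.0938
```

Run:
```python
from h import *
o=shot("f"); print(ctrl.get_obs()['time_s'],ctrl.get_obs()['grip_width'],ctrl.get_obs()['ee_pos'])
for n in o:
    p,d=o[n];W=cloud(n,d);V=p.max(2)
    a=np.radians(-8.5); Rz=np.array([[np.cos(a),np.sin(a)],[-np.sin(a),np.cos(a)]])
    s=(d>0)&(V<90)&(abs(W[...,0]-.4945)<.12)&(abs(W[...,1]+.215)<.12)&(W[...,2]>.048)&(W[...,2]<.066)
    Q=(W[s][:,:2]-[.4945,-.2148])@Rz.T; print("plate",n,len(Q),np.percentile(Q,[1,99],axis=0)); A=np.c_[Q,np.ones(len(Q))]; print(np.linalg.lstsq(A,W[s][:,2],rcond=None)[0])
a=cv2.resize(o["side"][0][150:350,230:430,::-1],(400,400));b=cv2.resize(o["top"][0][110:270,190:470,::-1],(400,230))
c=np.zeros((400,800,3),np.uint8);c[:,:400]=a;c[:230,400:]=b;cv2.imwrite("pics/f2.png",c)
```

```text
23.0167 0.0941109498293119 [ 0.41576177 -0.20986122  0.32835796]
plate side 2372 [[-0.08333701 -0.08501318]
 [ 0.08853932  0.08385085]]
[-0.00066997 -0.00231848  0.05383221]
plate top 2664 [[-0.07989741 -0.08338416]
 [ 0.09049543  0.08922448]]
[-0.00012709 -0.00292196  0.05529958]
```

View pics/f2.png

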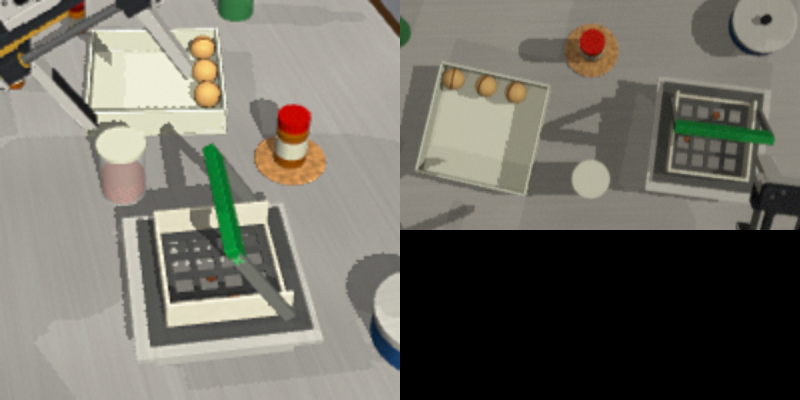

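View pics/side_f.png

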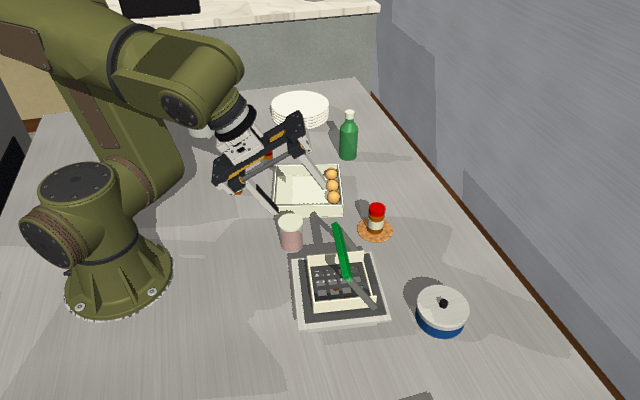

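The sieve sits flat and empty on the pan at (340, 285). Three walnuts are in the tray at (333, 186), the jar is upright on the mat at (376, 217), and the robot touches nothing, so I hand in.

Run:
```python
from station import ctrl
print(ctrl.hand_in())
```

```text
the job is handed in; nothing more can be done
None
```

The job is done and handed in after about 23 s of the 64 s allowed.

- **What I did:** I stood the jar upright on the cork mat, then shook the sieve just above its pan. The first shake left one hazelnut behind, so I lowered the sieve and shook again. I then tipped the three walnuts into the tray from just above it and set the sieve back on the pan.
- **Hazelnuts:** after the second shake, a picture with the sieve lifted showed all four in the pan. In the last pictures the sieve covers most of the pan, so they are only partly visible there.
- **Walnuts and jar:** the last pictures show three walnuts in the tray and the jar upright on the mat.
- **Sieve:** it is empty and flat on the pan rim, with a fitted tilt under 0.2°. The plate is off the pan's centre by about 3 to 5 mm along x and up to 3 mm along y (the two cameras differ), much as it stood at the start.
- **Things to leave alone:** the tub, syrup bottle and tin look unmoved in the pictures; I did not measure them again.
- **Forces:** the gripper was open and clear at the end, and the highest reading I saw at the end of a move was about 8 N, when setting the sieve down.

No final check failed.

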